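# Turn the birdhouse's status paddle to green

## Task

The birdhouse has passed its check: on the blue marker that stands beside it, lift the paddle's free edge with a fingertip and swing the paddle steadily over its hinge, pushing it down until it lies flat on the far side with the green face up. Push gently and do not pinch or flick it. Leave the white marker's paddle red and everything else standing where it is.

Things in the scene. Friction and masses are not known exactly. Their poses are not given: they have to be found in the camera images.
- marker_blue: the blue paddle marker, the one to work: base plate 130 (x) x 115 (y) x 10 mm fixed to the table, two upright posts 94 mm tall with inner faces 84 mm apart (y = -42 and 42 mm). Origin: centre of the base's underside, on the table; y axis along the hinge pin, which lies 80 mm above the origin; -x faces roughly towards the robot
- paddle_blue (a joint): hinge of the blue marker's paddle, rad: 0 = flat on the robot's side (-x of the marker), red up; pi/2 = upright; 3.14 = flat on the far side (+x), green up, at its stop. A little stiff (0.05 N m; under 1.5 N at the free edge, paddle 35 to 70 g): it stays where it is left and does not fall by itself. Starts between 0 and 0.3
- paddle_blue_edge (a point): middle of the free edge of the blue marker's paddle, 84 mm from the pin, at mid thickness; z axis: outward normal of the red face. The paddle is 78 mm long (6 to 84 mm from the pin), 70 mm wide, 8 mm thick, red (white bar) on one face, green (white disc) on the other. Small rests reach 26 mm from the pin; farther out the space under it is free down to the base plate
- marker_white: the white paddle marker, same build as the blue one, to be left as it is: origin at the centre of its base's underside, y along the hinge pin
- paddle_white (a joint): hinge of the white marker's paddle, rad: 0 = flat on the robot's side (-x of the marker), red up; pi/2 = upright; 3.14 = flat on the far side (+x), green up, at its stop. A little stiff (0.05 N m; under 1.5 N at the free edge, paddle 35 to 70 g): it stays where it is left and does not fall by itself. Starts between 0 and 0.3
- birdhouse: painted birdhouse ornament, white with green roof and red foot, foot 90 x 90 mm, 146 mm tall, about 300 g, loose; it stands about 150 mm (centre to centre) to the left (+y) of the blue marker. Origin: centre of its underside
- frog: green frog ornament, 84 mm across, 114 mm tall, about 400 g, loose; it stands about 150 mm (centre to centre) to the left (+y) of the white marker. Origin: centre of its underside
- bucket: small open metal bucket, 84 mm across, 80 mm tall, loose. Origin: centre of its underside
- paint_jar: orange paint jar with white cap, 64 mm across, 75 mm tall, loose. Origin: centre of its underside
- brush: paint brush lying flat on the table, loose. Its x axis runs along it
- flowerpot: open terracotta pot, 90 mm across, 80 mm tall, loose. Origin: centre of its underside

How it is judged:
On the way:
1. the blue marker's paddle is raised upright, past 80 degrees (value of joint paddle_blue above 1.4 rad), for 0.02 s.
At the end, for the whole second after the job is handed in: The blue marker's paddle lies at rest on its far side, green up, within 0.17 rad (10 degrees) of its stop; the white marker's paddle is still below 0.45 rad, red up; every loose thing is within 20 mm of where it started (value of joint paddle_blue above 2.97 rad and velocity of joint paddle_blue between -0.1 and 0.1 rad/s and value of joint paddle_white below 0.45 rad and distance of each of birdhouse, frog, bucket, paint_jar, brush, flowerpot from where it was at the start of the episode below 0.02 m); the robot touches nothing.
It fails at once if a loose thing (birdhouse, frog, bucket, jar, brush or pot) is pushed, lifted or carried more than 20 mm (distance of any of birdhouse, frog, bucket, paint_jar, brush, flowerpot from where it was at the start of the episode above 0.02 m).
It fails at once if the white marker's paddle is turned past 0.45 rad (value of joint paddle_white above 0.45 rad).
It fails at once if the blue marker is pinched or pushed with more than 25 N by the fingers (contact force between the fingers and marker_blue above 25 N).
It fails at once if the paddle is flicked: it turns faster than 6 rad/s (velocity of joint paddle_blue above 6 rad/s or velocity of joint paddle_blue below -6 rad/s).
It also fails if it takes over 43 s, if anything falls off the work surface, if the arm or the gripper's body presses on something with over 40 N, if the wrist force passes 120 N, or if a joint passes its speed limit or range.

## Robot

A 6-joint arm with a two-finger parallel gripper is mounted at the origin on the work surface. World frame = base frame: x ahead of the robot, y to its left, z up, the work surface at z = 0. Lengths are in m, angles in rad, forces in N, time in s.
With the tool pointing down it reaches from about 0.375 to 0.9 m from the base axis. Payload 3.1 kg.
Tool frame: the origin (TCP) lies between the finger pads; the fingertips stand 19 mm ahead of it and the grasp point (between the pads) is the TCP; z points along the fingers, y is the direction in which the jaws open and shut (so a half turn about z gives the same grasp; the last joint's range is limited). The gripper opens to 87 mm and grips with 3 to 60 N. Pads are 19 mm wide; open, the fingers measure 117 mm over their backs; the gripper's body (75 mm by 190 mm) begins 51 mm behind the grasp point.
Start: joints at [1.169, 0.527, 1.433, -0, 1.181, -0.178], TCP at [0.138, 0.61, 0.242] pointing down, gripper open.
Joint ranges: [-3.08, 3.08], [-0.75, 2.2], [0.22, 2.44], [-1.43, 4.57], [0, 2.65], [-2.85, 2.85]. Speed limits (rad/s): [2.79, 2.79, 3.14, 3.14, 3.14, 3.14].

## Interface

Orientations are given as a unit quaternion [x, y, z, w].
In Python, from rig import robot gives the robot as it stands.
- The arm moves only by the tool apply_moves, never from a script. Its argument "series" is a list of rows, each a list of 7 numbers: the shift along the tool's x, y, z in cm, then the turn, a rotation vector about the tool's x, y, z in degrees, then the opening, from 0 (shut) to 1 (fully open). In form: [[dx, dy, dz, rx, ry, rz, grip], ...]. A call has 1 to 5 rows; each row is the pose to reach, as a shift and turn from the pose commanded when the call began, along the tool's axes at that moment; what a row does not reach only later rows make up. A row lasts 1/12 s, in which the tool goes at most 41.7 mm and 7.16 degrees, less where a joint would pass 70% of its speed; a pose out of reach is approached as far as the arm can. A call with a gripper value outside its range is refused whole. The fingers move at their own pace and stop on an object; "newtons" is the grip in N (left out, the last holds). Time passes only in rows, so rows that repeat a pose let the fingers close. It gives the time, the measured TCP pose, the force and the opening at its end, in the units of the state.
- robot.get_obs(): the state, without advancing time (a new reading comes with each control period).
- robot.camera(name): name is "scene" or "top"; returns the picture (384x512x3 uint8, red, green, blue); there is no depth.
- robot.camera_params(name): a dict with "mtx" (3x3 intrinsics, pixels), "origin" and "rotation" of the camera in the world. Camera axes: x right, y down, z forward; pixel columns grow to the right and rows downward; lengths in m; the calibration is good to about 2 mm. A picture is of the moment at which its call begins. camera_params takes no time and is no camera call.
- robot.hand_in(): hands the job in, once; it reports no verdict.
The state is a dict: "time": time; "q": joint angles; "joint_velocities": joint speeds; "joint_torque": joint torques, N m; "position": TCP position; "tool_rot": TCP orientation; "ft_force": force on the tool from outside, world axes, zero at the start; "moment": the same for the moment, N m; "grip_width": finger opening in m.
Only numpy, scipy, OpenCV 4.12 (cv2) and the standard library are available. Lean on these libraries where they do the work, as an engineer would, in place of code of your own. Each camera call takes 0.05 s, during which the arm holds its last target. There are 200 camera calls.

## Working session

There is one attempt and no reset: what is moved stays moved. The work goes in short steps, Python scripts to look and compute and a tool call to move; the robot and the scene stay as the last step left them, time stands still between calls to the robot, and variables do not carry over. Pictures are saved under pics/ and viewed, about 8 in all and at most 12, crops included, and the job is handed in when it is done.

Besides the shell and the picture viewer there is one more tool, called after "Call:" in YAML: its name, and indented under it one key for each argument. apply_moves: Moves the arm, as the interface text tells. Its arguments: {"type":"object","properties":{"series":{"type":"array"},"newtons":{"type":"number"}},"required":["series"]}

```bash
ls; mkdir -p pics
python3 - <<'E'
from rig import robot
import cv2,numpy as np
np.set_printoptions(precision=4,suppress=True)
for n in("scene","top"):
    im=robot.camera(n); cv2.imwrite(f"pics/{n}0.png",im[:,:,::-1]); p=robot.camera_params(n); print(n,p)
a=cv2.imread("pics/scene0.png");b=cv2.imread("pics/top0.png")
o=robot.get_obs();print(o)
E
```

```text
pics
scene {'mtx': array([[411.4658,   0.    , 251.5408],
       [  0.    , 411.4658, 188.9764],
       [  0.    ,   0.    ,   1.    ]]), 'origin': array([ 1.5238, -0.6811,  1.0696]), 'rotation': array([ 0.8072,  0.4101, -0.1967, -0.3763])}
top {'mtx': array([[350.4174,   0.    , 261.0312],
       [  0.    , 350.4174, 193.533 ],
       [  0.    ,   0.    ,   1.    ]]), 'origin': array([0.4307, 0.0156, 1.2919]), 'rotation': array([ 0.7091, -0.7025,  0.0446, -0.0408])}
{'time': 0.1, 'q': array([ 1.1695,  0.5284,  1.4338, -0.    ,  1.1814, -0.1785]), 'joint_velocities': array([-0.0013, -0.0015, -0.0029,  0.0001,  0.001 ,  0.0012]), 'joint_torque': array([ -0.0006, -44.0988, -17.7149,   0.0635,   0.0534,  -0.    ]), 'position': array([0.1378, 0.609 , 0.2407]), 'tool_rot': array([ 0.1112,  0.9938, -0.0009, -0.0003]), 'ft_force': array([-0.2231, -0.2676, -0.0984]), 'moment': array([-0.0039, -0.0211,  0.0257]), 'grip_width': 0.08707675253240559}
```

View pics/scene0.png

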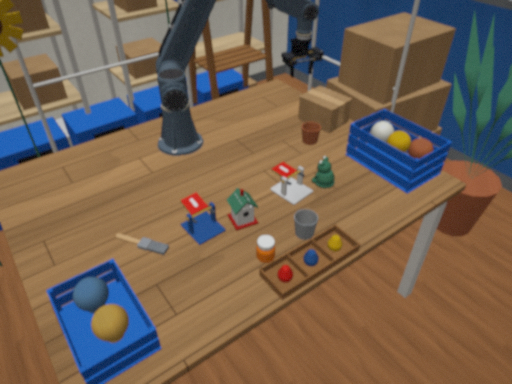

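View pics/top0.png

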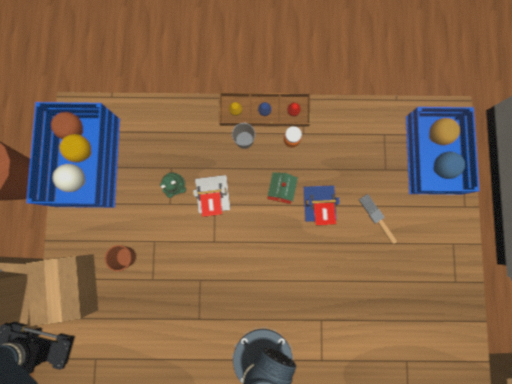

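Top view: blue marker near (322,204) with red paddle towards the robot (324,213). Birdhouse is at (283,187), the white marker at (212,194), and the brush at (375,215).

```bash
cat > h.py <<'E'
import cv2,numpy as np
from scipy.spatial.transform import Rotation as R
from rig import robot
np.set_printoptions(precision=4,suppress=True)
def cam(n):
    p=robot.camera_params(n); return p["mtx"],np.array(p["origin"]),R.from_quat(p["rotation"]).as_matrix()
def ray(n,uv,z):
    K,o,M=cam(n); d=M@np.linalg.inv(K)@np.array([*uv,1.]); return o+d*(z-o[2])/d[2]
def proj(n,P):
    K,o,M=cam(n); c=(np.atleast_2d(P)-o)@M; q=c@K.T; return q[:,:2]/q[:,2:]
def tri(a,b):
    A=[];B=[]
    for n,uv in(("scene",a),("top",b)):
        K,o,M=cam(n); d=M@np.linalg.inv(K)@np.array([*uv,1.]); d/=np.linalg.norm(d); Q=np.eye(3)-np.outer(d,d); A.append(Q);B.append(Q@o)
    return np.linalg.solve(sum(A),sum(B))
E
python3 - <<'E'
from h import *
t=cv2.imread("pics/top0.png");s=cv2.imread("pics/scene0.png")
def big(i,x,y,w,h,f): return cv2.resize(i[y:y+h,x:x+w],None,fx=f,fy=f,interpolation=cv2.INTER_CUBIC)
cv2.imwrite("pics/crop0.png",np.hstack([big(t,290,170,65,70,6),big(s,172,180,65,70,6)]))
for n,i,(x,y,w,h) in(("top",t,(295,175,55,60)),("scene",s,(172,185,60,60))):
    hsv=cv2.cvtColor(i,cv2.COLOR_BGR2HSV)
    m=np.zeros(i.shape[:2],np.uint8);m[y:y+h,x:x+w]=1
    H,S,V=cv2.split(hsv)
    red=(((H<8)|(H>172))&(S>150)&(V>110)).astype(np.uint8)*m
    blu=((H>100)&(H<130)&(S>120)).astype(np.uint8)*m
    for nm,k in(("red",red),("blue",blu)):
        c=max(cv2.findContours(k,0,2)[0],key=cv2.contourArea); r=cv2.minAreaRect(c)
        print(n,nm,r,cv2.boxPoints(r).tolist(),cv2.boundingRect(c))
        if n=="top": print([ray("top",q,.01 if nm=="blue" else .084).tolist() for q in cv2.boxPoints(r)])
E
```

```text
top red ((324.5, 213.5), (21.0, 21.0), 90.0) [[314.0, 203.0], [335.0, 203.0], [335.0, 224.0], [314.0, 224.0]] (314, 203, 22, 22)
[[0.5461350633782416, -0.17409152515203793, 0.08400000000000007], [0.5468382618231438, -0.24692904370978724, 0.08400000000000007], [0.47428218561535823, -0.24574056967774743, 0.08400000000000007], [0.4736100848617481, -0.17342837319458493, 0.08400000000000007]]
top blue ((318.63861083984375, 192.88613891601562), (12.437965393066406, 27.761537551879883), 84.2894058227539) [[304.2079162597656, 188.07920837402344], [331.8316955566406, 185.3168182373047], [333.0693054199219, 197.6930694580078], [305.4455261230469, 200.45545959472656]] (305, 187, 28, 14)
[[0.6082202157624976, -0.15000785407753042, 0.010000000000000009], [0.6195510088544768, -0.2523519011462236, 0.010000000000000009], [0.5735229508716576, -0.2562127473915565, 0.010000000000000009], [0.5623062998349618, -0.1542991299708838, 0.010000000000000009]]
scene red ((193.85386657714844, 202.86923217773438), (18.48117446899414, 20.71379852294922), 60.2551155090332) [[180.27694702148438, 199.984619140625], [198.26156616210938, 189.70770263671875], [207.4307861328125, 205.75384521484375], [189.4461669921875, 216.03076171875]] (181, 193, 27, 22)
scene blue ((201.62159729003906, 225.270263671875), (32.549339294433594, 31.619356155395508), 54.462318420410156) [[179.29727172851562, 221.21621704101562], [205.02700805664062, 202.83782958984375], [223.9459228515625, 229.32431030273438], [198.2161865234375, 247.70269775390625]] (182, 213, 42, 31)
```

View pics/crop0.png

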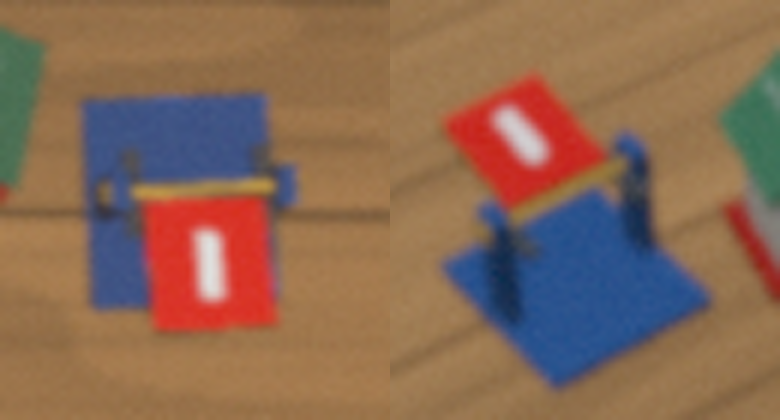

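Run:
```python
from h import *
T=lambda x,y:(290+(x+.5)/6-.5,170+(y+.5)/6-.5)
S=lambda x,y:(172+(x-390+.5)/6-.5,180+(y+.5)/6-.5)
P={}
for n,s,t in(("free-y",(445,122),(277,323)),("free+y",(535,75),(155,331)),("hin-y",(515,207),(268,195)),("hin+y",(605,158),(145,202)),):
    P[n]=tri(S(*s),T(*t)); print(n,P[n])
print("top base")
B=[ray("top",T(*p),.01) for p in((83,100),(267,95),(97,307))]
for b in B:print(b)
C=[ray("scene",S(*p),.01) for p in((445,265),(560,388),(710,298))]
print("scene base(near-y,far-y,far+y)")
for b in C:print(b)
print("centers",(B[1]+B[2])/2,(C[0]+C[2])/2)
print("yaw deg",[np.degrees(np.arctan2(v[1],v[0])) for v in(B[0]-B[2],C[1]-C[0])],[np.degrees(np.arctan2(-v[0],v[1])) for v in(B[0]-B[1],C[2]-C[1])])
```

```text
free-y [ 0.4755 -0.2447  0.1019]
free+y [ 0.4694 -0.1776  0.1006]
hin-y [ 0.5501 -0.2426  0.088 ]
hin+y [ 0.5441 -0.1747  0.0854]
top base
[ 0.615  -0.1471  0.01  ]
[ 0.6193 -0.2607  0.01  ]
[ 0.4878 -0.155   0.01  ]
scene base(near-y,far-y,far+y)
[ 0.4933 -0.267   0.01  ]
[ 0.6227 -0.2618  0.01  ]
[ 0.6131 -0.152   0.01  ]
centers [ 0.5535 -0.2078  0.01  ] [ 0.5532 -0.2095  0.01  ]
yaw deg [np.float64(3.522284071562569), np.float64(2.3101896878108903)] [np.float64(2.139909092256675), np.float64(5.0220536881756495)]
```

Call:
apply_moves:
  series:
    - [-15, -13, -2, 0, 0, 0, 0]
    - [-15, -13, -2, 0, 0, 0, 0]
    - [-15, -13, -2, 0, 0, 0, 0]
    - [-15, -13, -2, 0, 0, 0, 0]
    - [-15, -13, -2, 0, 0, 0, 0]
  newtons: 5

```text
time: 0.52
position: [0.2564, 0.4471, 0.2614]
tool_rot: [0.111, 0.994, -0.001, -0.0]
ft_force: [0.5, 0.4, 0.7]
grip_width: 0.0615
```

Call:
apply_moves:
  series:
    - [-15, -13, -2, 0, 0, 0, 0]
    - [-15, -13, -2, 0, 0, 0, 0]
    - [-15, -13, -2, 0, 0, 0, 0]
    - [-15, -13, -2, 0, 0, 0, 0]
    - [-15, -13, -2, 0, 0, 0, 0]

```text
time: 0.93
position: [0.3744, 0.2873, 0.2817]
tool_rot: [0.112, 0.994, -0.0, 0.0]
ft_force: [0.4, 1.6, 0.3]
grip_width: 0.0289
```

Call:
apply_moves:
  series:
    - [-5, -14.5, 0, 0, 0, 0, 0]
    - [-5, -14.5, 0, 0, 0, 0, 0]
    - [-5, -14.5, 0, 0, 0, 0, 0]
    - [-5, -14.5, 0, 0, 0, 0, 0]
    - [-5, -14.5, 0, 0, 0, 0, 0]

```text
time: 1.35
position: [0.3903, 0.1331, 0.2814]
tool_rot: [0.114, 0.993, -0.001, -0.0]
ft_force: [-0.2, 0.7, -0.3]
grip_width: 0.0015
```

Call:
apply_moves:
  series:
    - [-5, -14.5, 0, 0, 0, 0, 0]
    - [-5, -14.5, 0, 0, 0, 0, 0]
    - [-5, -14.5, 0, 0, 0, 0, 0]
    - [-5, -14.5, 0, 0, 0, 0, 0]
    - [-5, -14.5, 0, 0, 0, 0, 0]

```text
time: 1.77
position: [0.4084, -0.0192, 0.2817]
tool_rot: [0.114, 0.994, -0.001, 0.001]
ft_force: [0.4, 0.3, -1.1]
grip_width: 0.0004
```

```bash
cat >> h.py <<'E'
C=np.array([.5535,-.2085]);YAW=np.radians(3.5)
Rm=R.from_euler("z",YAW).as_matrix()
def pose(u,v,w,t):   # front tip corner F in marker frame (w above table), tool pitch t deg below horizontal
    t=np.radians(t); c,s=np.cos(t),np.sin(t)
    z=np.array([c,0,-s]);y=np.array([0,1.,0]);x=np.cross(y,z)
    p=np.array([u,v,w])+.0095*x-.019*z
    return Rm@p+[*C,0],R.from_matrix(Rm@np.column_stack([x,y,z]))
def arc(phi,r,v,t):
    f=np.radians(phi); return pose(-r*np.cos(f),v,.08+r*np.sin(f),t)
def row(a,b):
    return np.round(np.r_[a[1].inv().apply(b[0]-a[0])*100,(a[1].inv()*b[1]).as_rotvec(degrees=True)],2)
def cur():
    o=robot.get_obs(); return np.array(o["position"]),R.from_quat(o["tool_rot"])
def F():  # current front corner in marker frame and pitch
    p,r=cur(); M=r.as_matrix(); f=p-.0095*M[:,0]+.019*M[:,2]
    return Rm.T@(f-[*C,0]),np.degrees(np.arcsin(-M[2,2]))
E
python3 - <<'E'
from h import *
for t in (50,60): 
    b=pose(-.13,-.01,.16,t); print(t,b[0],row(cur(),b))
E
```

```text
50 [ 0.4049 -0.2276  0.1684] [ -4.34 -20.36  11.38  -5.9  -39.59 -15.83]
60 [ 0.4067 -0.2275  0.1717] [ -4.51 -20.31  11.05  -4.46 -29.66 -16.14]
```

Call:
apply_moves:
  series:
    - [-4.3, -20.4, 11.4, -6, -40, -16, 0]
    - [-4.3, -20.4, 11.4, -6, -40, -16, 0]
    - [-4.3, -20.4, 11.4, -6, -40, -16, 0]
    - [-4.3, -20.4, 11.4, -6, -40, -16, 0]
    - [-4.3, -20.4, 11.4, -6, -40, -16, 0]

```text
time: 2.18
position: [0.4101, -0.1136, 0.2215]
tool_rot: [0.035, 0.984, 0.026, 0.172]
ft_force: [0.8, 0.8, -0.3]
grip_width: 0.0009
```

Call:
apply_moves:
  series:
    - [0, 0, 0, 0, 0, 0, 0]

```text
time: 2.27
position: [0.4095, -0.1147, 0.2207]
tool_rot: [0.037, 0.984, 0.026, 0.171]
ft_force: [0.6, -0.4, 1.2]
grip_width: 0.001
```

Run:
```python
from h import *
print(F(),cur()[0],robot.get_obs()["q"])
print(row(cur(),pose(-.13,-.01,.16,50)))
print(row(cur(),pose(-.13,-.01,.06,50)))
print(row(cur(),pose(-.13,-.01,.06,60)))
```

```text
(array([-0.1227,  0.1015,  0.206 ]), np.float64(70.12171423710829)) [ 0.4095 -0.1147  0.2207] [-0.7183  0.2129  2.1494  0.468   0.5924 -2.581 ]
[  1.26 -11.61   4.31  -0.34 -20.19  -8.06]
[  4.6  -12.26  13.72  -0.34 -20.19  -8.06]
[  4.32 -12.21  13.47   0.36 -10.21  -8.03]
```

```bash
cat > k.py <<'E'
from h import *
rz=lambda a:R.from_euler("z",a).as_matrix(); ry=lambda a:R.from_euler("y",a).as_matrix()
def chain(q):
    A=rz(q[0]);B=A@ry(q[1]);Cc=B@ry(q[2]);D=Cc@rz(q[3])@ry(q[4]);E=D@rz(q[5]);return A,B,Cc,D,E
def cols(q):
    A,B,Cc,D,E=chain(q); e=np.eye(3)
    return np.column_stack([e[2],A[:,1],B[:,2],Cc[:,2],E[:,2]])
E
python3 - <<'E'
from k import *
o=robot.get_obs()
Q=[[1.1695,.5284,1.4338,0,1.1814,-.1785],o["q"]];P=[[.1378,.609,.2407],o["position"]]
A=np.vstack([cols(q) for q in Q]);b=np.hstack(P)
x,res,rk,sv=np.linalg.lstsq(A,b,rcond=None);print(x,rk,sv,A@x-b)
for q,r in zip(Q,([ 0.1112,  0.9938, -0.0009, -0.0003],o["tool_rot"])): print(chain(q)[4].T@R.from_quat(r).as_matrix())
E
```

```text
[-0.0313  0.1216  0.6715  0.2929  0.2021] 5 [2.5044 1.4205 1.2818 0.2179 0.141 ] [-0.0119 -0.001  -0.0059  0.0006 -0.0146  0.0059]
[[-0.0001 -1.     -0.0001]
 [ 1.     -0.0001  0.    ]
 [-0.     -0.0001  1.    ]]
[[ 0. -1. -0.]
 [ 1.  0. -0.]
 [ 0. -0.  1.]]
```

```bash
cat > log.py <<'E'
from rig import robot;import json
o=robot.get_obs();open("log.txt","a").write(json.dumps([list(map(float,o["q"])),list(map(float,o["position"]))])+"\n")
E
python3 log.py
```

```text
(no output)
```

Call:
apply_moves:
  series:
    - [0, 0, -4, 0, 0, 7, 0]
    - [0, 0, -4, 0, 0, 14, 0]
    - [0, 0, -4, 0, 0, 21, 0]
    - [0, 0, -4, 0, 0, 28, 0]
    - [0, 0, -4, 0, 0, 35, 0]

```text
time: 2.68
position: [0.3971, -0.1143, 0.2602]
tool_rot: [0.332, 0.927, 0.076, 0.155]
ft_force: [-0.8, 0.5, 0.2]
grip_width: 0.0005
```

```bash
python3 log.py
```

Call:
apply_moves:
  series:
    - [0, 0, 0, 0, 0, 7, 0]
    - [0, 0, 0, 0, 0, 14, 0]
    - [0, 0, 0, 0, 0, 21, 0]
    - [0, 0, 0, 0, 0, 28, 0]
    - [-3, -6, 0, 0, 0, 35, 0]

```text
time: 3.1
position: [0.3885, -0.1474, 0.2552]
tool_rot: [0.591, 0.788, 0.122, 0.122]
ft_force: [0.4, -0.2, -0.6]
grip_width: 0.0003
```

```bash
python3 log.py
```

Call:
apply_moves:
  series:
    - [0, 0, 0, 0, 0, 7, 0]
    - [0, 0, 0, 0, 0, 14, 0]
    - [0, 0, 0, 0, 0, 21, 0]
    - [0, 0, 0, 0, 0, 28, 0]
    - [0, 0, 0, 0, 0, 35, 0]

```text
time: 3.52
position: [0.389, -0.1549, 0.2554]
tool_rot: [0.804, 0.569, 0.151, 0.083]
ft_force: [-0.1, -0.2, 0.5]
grip_width: 0.0009
```

Call:
apply_moves:
  series:
    - [0, 0, 0, 0, 0, 7, 0]
    - [0, 0, 0, 0, 0, 14, 0]
    - [0, 0, 0, 0, 0, 21, 0]
    - [0, 0, 0, 0, 0, 28, 0]
    - [0, 0, 0, 0, 0, 35, 0]

```text
time: 3.93
position: [0.3891, -0.1547, 0.2554]
tool_rot: [0.938, 0.301, 0.169, 0.033]
ft_force: [0.6, 0.5, -0.5]
grip_width: 0.0002
```

```bash
python3 log.py
```

Call:
apply_moves:
  series:
    - [0, 0, 0, 0, 0, 7, 0]
    - [0, 0, 0, 0, 0, 14, 0]
    - [0, 0, 0, 0, 0, 21, 0]
    - [0, 0, 0, 0, 0, 28, 0]
    - [0, 0, 0, 0, 0, 35, 0]

```text
time: 4.35
position: [0.3891, -0.1547, 0.2554]
tool_rot: [0.985, 0.005, 0.172, -0.019]
ft_force: [0.1, 0.7, -0.7]
grip_width: 0.0007
```

```bash
python3 log.py
python3 - <<'E'
from k import *
import json
L=[json.loads(l) for l in open("log.txt")]+[([1.1695,.5284,1.4338,0,1.1814,-.1785],[.1378,.609,.2407])]
def c2(q):
    A,B,Cc,D,E=chain(q); return np.column_stack([[0,0,1],A[:,0],A[:,1],B[:,0],B[:,2],Cc[:,0],Cc[:,2],D[:,0],D[:,1],E[:,2]])
A=np.vstack([c2(q) for q,p in L]);b=np.hstack([p for q,p in L])
x,_,rk,sv=np.linalg.lstsq(A,b,rcond=1e-4);print(x,rk,sv,A@x-b,sep="\n")
o=robot.get_obs();print(o["time"],o["q"],F())
E
```

```text
[ 0.2741  0.      0.1111 -0.0001  0.588   0.114   0.3917 -0.     -0.
  0.2864]
10
[4.8769 4.8655 3.4529 0.5287 0.4682 0.3218 0.0993 0.0807 0.0458 0.0168]
[-0. -0.  0. -0.  0.  0.  0. -0. -0.  0. -0. -0.  0. -0. -0.  0. -0.  0.]
4.35 [-0.8529  0.1366  2.101   0.4247  0.748   0.4162] (array([-0.1633,  0.0646,  0.2343]), np.float64(70.11461265493462))
```

```bash
cat >> k.py <<'E'
from scipy.optimize import least_squares
LO=np.array([-3.08,-.75,.22,-1.43,0,-2.85]);HI=np.array([3.08,2.2,2.44,4.57,2.65,2.85])
def fk(q):
    A,B,Cc,D,E=chain(q)
    return np.array([0,0,.2741])+.1111*A[:,1]+.588*B[:,2]+.114*Cc[:,0]+.3917*Cc[:,2]+.2864*E[:,2],E@rz(np.pi/2)
def ik(p,r,q0):
    def f(q):
        a,M=fk(q);return np.r_[(a-p)*5,R.from_matrix(M.T@r.as_matrix()).as_rotvec()]
    s=least_squares(f,np.clip(q0,LO+.01,HI-.01),bounds=(LO,HI));return s.x,np.abs(s.fun).max()
def pose(u,v,w,t,az=0):   # flipped tool; az: extra yaw of the tool about z, deg
    t=np.radians(t); c,s=np.cos(t),np.sin(t)
    z=np.array([c,0,-s]);y=np.array([0,-1.,0]);x=np.cross(y,z)
    Z=R.from_euler("z",az,degrees=True).as_matrix()
    p=np.array([u,v,w])+Z@(-.0095*x-.019*z)
    return Rm@p+[*C,0],R.from_matrix(Rm@Z@np.column_stack([x,y,z]))
def arc(phi,r,v,t,az=0):
    f=np.radians(phi); return pose(-r*np.cos(f),v,.08+r*np.sin(f),t,az)
def F():
    p,r=cur(); M=r.as_matrix(); f=p+.0095*M[:,0]+.019*M[:,2]
    return Rm.T@(f-[*C,0]),np.degrees(np.arcsin(-M[2,2]))
E
python3 - <<'E'
from k import *
q0=robot.get_obs()["q"]
print(np.abs(fk(q0)[0]-cur()[0]).max())
for az in(0,-25):
  for t in(40,50,60):
    q=q0;print("az,t",az,t)
    for a in[pose(-.13,-.01,.16,t,az),pose(-.13,-.01,.055,t,az),pose(-.07,-.01,.055,t,az)]+[arc(f,.066,-.01,tt,az) for f,tt in((30,t),(60,t),(90,t),(130,max(t,65)),(180,90))]:
        q,e=ik(*a,q);print(q,round(e,4))
E
```

```text
9.50538076418539e-05
az,t 0 40
[-1.2914  0.6199  2.3834  1.6717  0.8506 -1.3908] 0.0
[-1.2914  0.9977  2.4054  1.9823  0.9544 -1.8852] 0.0
[-1.1024  0.9356  2.302   2.048   0.9138 -1.6822] 0.0
[-1.0666  0.7508  2.279   1.9234  0.8293 -1.4337] 0.0
[-1.0035  0.6733  2.2269  1.8704  0.7771 -1.268 ] 0.0
[-0.9256  0.6492  2.1603  1.8594  0.7297 -1.1505] 0.0
[-0.6737  0.5707  1.8279  0.638   0.4958  0.3068] 0.0
[-0.5112  0.7315  1.483  -0.      0.9271  0.9986] 0.0
az,t 0 50
[-1.1722  0.4842  2.295   1.4518  0.6571 -0.9913] 0.0
[-1.1722  0.8324  2.3474  1.9504  0.7115 -1.626 ] 0.0
[-1.0048  0.7985  2.2372  1.9562  0.6524 -1.4179] 0.0
[-0.9734  0.6317  2.1976  1.7096  0.5919 -1.0777] 0.0
[-0.918   0.5719  2.139   1.5821  0.5628 -0.864 ] 0.0
[-0.8497  0.5628  2.0697  1.5132  0.5336 -0.7119] 0.0
[-0.6737  0.5707  1.8279  0.638   0.4958  0.3068] 0.0
[-0.5112  0.7315  1.483  -0.      0.9271  0.9986] 0.0
az,t 0 60
[-1.0497  0.4062  2.1948  1.0528  0.5418 -0.4641] 0.0
[-1.0497  0.7102  2.2641  1.7359  0.4715 -1.236 ] 0.0
[-0.9057  0.703   2.1491  1.6313  0.425  -0.9644] 0.0
[-0.8787  0.5592  2.098
[... 885 characters left out ...]
335  2.2876  2.5895  0.5016 -1.3914] 0.0
[-0.7259  0.5618  2.2187  2.4977  0.3766 -1.2346] 0.0
[-0.6631  0.5485  2.139   2.4443  0.2881 -1.1171] 0.0
[-0.5651  0.5581  1.863   0.2719  0.3015  1.1382] 0.0
[-0.5051  0.7307  1.485   0.      0.9258  1.441 ] 0.0
az,t -25 60
[-0.9002  0.3835  2.2729  1.4865  0.2542 -0.3778] 0.0
[-0.9002  0.7289  2.3514  2.5572  0.4715 -1.5032] 0.0
[-0.7582  0.7051  2.2161  2.5243  0.3287 -1.3149] 0.0
[-0.7325  0.5477  2.1605  1.9084  0.1864 -0.6558] 0.0
[-0.688   0.4993  2.0913  1.268   0.1619  0.0335] 0.0
[-0.6341  0.5013  2.0128  0.8295  0.1744  0.5234] 0.0
[-0.5651  0.5581  1.863   0.2719  0.3015  1.1382] 0.0
[-0.5051  0.7307  1.485   0.      0.9258  1.441 ] 0.0
```

Run:
```python
from k import *
A=pose(-.13,-.01,.16,50)
print(row(cur(),A),row(cur(),pose(-.13,-.01,.2,60)))
```

```text
[-1.48  7.62  8.43 -0.51 20.16 -3.23] [ 0.15  7.46  4.42 -0.78 10.17 -3.16]
```

Call:
apply_moves:
  series:
    - [-0.5, 2, 2, 0, 5, -1, 0]
    - [-0.8, 4, 4, 0, 10, -2, 0]
    - [-1.2, 6, 6, -0.5, 15, -3, 0]
    - [-1.5, 7.6, 8.4, -0.5, 20, -3, 0]
    - [-1.5, 7.6, 8.4, -0.5, 20, -3, 0]

```text
time: 4.77
position: [0.4054, -0.1962, 0.1989]
tool_rot: [0.954, 0.034, 0.295, -0.031]
ft_force: [0.4, -1.5, 0.8]
grip_width: 0.0005
```

Call:
apply_moves:
  series:
    - [0, 0, 0, 0, 0, 0, 0]
    - [0, 0, 0, 0, 0, 0, 0]

```text
time: 4.93
position: [0.4044, -0.1959, 0.1983]
tool_rot: [0.955, 0.032, 0.293, -0.033]
ft_force: [-0.1, -0.3, -0.1]
grip_width: 0.0002
```

Run:
```python
from k import *
print(F(),robot.get_obs()["q"])
A=pose(-.13,-.01,.055,50);B=pose(-.07,-.01,.055,50)
print(row(cur(),pose(-.13,-.01,.16,50)),row(cur(),A),row(A,B))
```

```text
(array([-0.1295,  0.0225,  0.1879]), np.float64(55.744297386113104)) [-1.0745  0.3444  2.2388  1.0935  0.6371 -0.5037]
[-1.77  3.29  2.23 -2.65  5.85 -0.61] [-7.66  3.74 10.91 -2.65  5.85 -0.61] [4.6  0.   3.86 0.   0.   0.  ]
```

Call:
apply_moves:
  series:
    - [-1.8, 3.3, 2.2, -2.7, 5.8, -0.6, 0]
    - [-1.8, 3.3, 2.2, -2.7, 5.8, -0.6, 0]
    - [-1.8, 3.3, 2.2, -2.7, 5.8, -0.6, 0]
    - [-1.8, 3.3, 2.2, -2.7, 5.8, -0.6, 0]
    - [-1.8, 3.3, 2.2, -2.7, 5.8, -0.6, 0]

```text
time: 5.35
position: [0.4049, -0.2281, 0.1696]
tool_rot: [0.939, 0.03, 0.342, -0.009]
ft_force: [-0.3, -0.1, 0.1]
grip_width: 0.0004
```

Run:
```python
from k import *
print(F())
A=pose(-.13,-.01,.055,50)
print(row(cur(),A))
```

```text
(array([-0.13  , -0.0105,  0.1612]), np.float64(49.936458931985925))
[-6.83 -0.08  8.13  0.09 -0.06  0.17]
```

Call:
apply_moves:
  series:
    - [-1.7, 0, 2, 0, 0, 0, 0]
    - [-3.4, 0, 4, 0, 0, 0, 0]
    - [-5, 0, 6, 0, 0, 0, 0]
    - [-6.8, 0, 8.1, 0, 0, 0, 0]
    - [-6.8, 0, 8.1, 0, 0, 0, 0]

```text
time: 5.77
position: [0.4046, -0.228, 0.0586]
tool_rot: [0.94, 0.028, 0.34, -0.013]
ft_force: [0.3, 0.9, 0.1]
grip_width: 0.0004
```

Run:
```python
from k import *
print(F()); print(row(cur(),pose(-.07,-.01,.055,50)))
t=robot.camera("top")[:,:,::-1];s=robot.camera("scene")[:,:,::-1]
def big(i,x,y,w,h,f): return cv2.resize(i[y:y+h,x:x+w],None,fx=f,fy=f,interpolation=cv2.INTER_CUBIC)
cv2.imwrite("pics/c1.png",np.hstack([big(t,270,160,100,130,4),big(s,150,120,100,130,4)]))
```

```text
(array([-0.1304, -0.0103,  0.0501]), np.float64(50.15687526721104))
[ 4.95 -0.04  3.49 -0.24  0.16 -0.14]
```

View pics/c1.png

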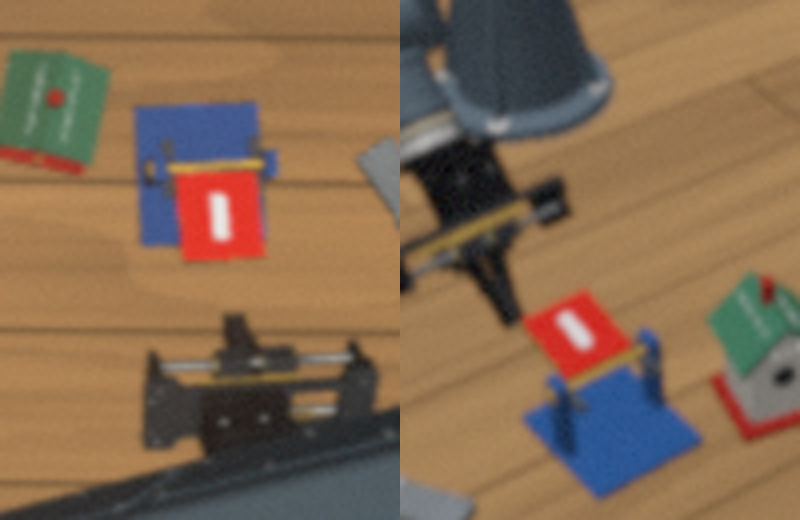

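The finger points at the paddle's free edge, at about (235,320) in the top crop, with the paddle edge at (225,260) and everything else clear. I'll now slide it in under the edge.

Call:
apply_moves:
  series:
    - [1.2, 0, 0.8, 0, 0, 0, 0]
    - [2.4, 0, 1.7, 0, 0, 0, 0]
    - [3.6, 0, 2.5, 0, 0, 0, 0]
    - [4.9, 0, 3.4, 0, 0, 0, 0]
    - [4.9, 0, 3.4, 0, 0, 0, 0]

```text
time: 6.28
position: [0.4672, -0.2262, 0.074]
tool_rot: [0.938, 0.033, 0.346, -0.005]
ft_force: [0.4, 0.1, -0.3]
grip_width: 0.0003
```

Run:
```python
from k import *
print(F())
c=cur()
for a in(0,10,20,30,40,50,60,70,80,90): print(a,row(c,arc(a,.066,-.01,50)),arc(a,.066,-.01,50)[0])
```

```text
(array([-0.0676, -0.0125,  0.0658]), np.float64(49.4963965342414))
0 [ 1.07 -0.22 -0.99  0.44 -0.5   0.69] [ 0.4688 -0.2237  0.0884]
10 [ 1.89 -0.21 -1.79  0.44 -0.5   0.69] [ 0.4698 -0.2236  0.0999]
20 [ 2.84 -0.19 -2.45  0.44 -0.5   0.69] [ 0.4728 -0.2235  0.111 ]
30 [ 3.88 -0.18 -2.92  0.44 -0.5   0.69] [ 0.4776 -0.2232  0.1214]
40 [ 5.   -0.16 -3.21  0.44 -0.5   0.69] [ 0.4842 -0.2228  0.1309]
50 [ 6.14 -0.15 -3.3   0.44 -0.5   0.69] [ 0.4923 -0.2223  0.139 ]
60 [ 7.29 -0.13 -3.19  0.44 -0.5   0.69] [ 0.5017 -0.2217  0.1456]
70 [ 8.4  -0.12 -2.88  0.44 -0.5   0.69] [ 0.5121 -0.221   0.1505]
80 [ 9.43 -0.11 -2.39  0.44 -0.5   0.69] [ 0.5232 -0.2204  0.1534]
90 [10.37 -0.11 -1.72  0.44 -0.5   0.69] [ 0.5347 -0.2197  0.1544]
```

Call:
apply_moves:
  series:
    - [0.5, 0, -0.5, 0, 0, 0, 0]
    - [1.1, 0, -1.0, 0, 0, 0, 0]
    - [1.5, 0, -1.4, 0, 0, 0, 0]
    - [1.9, 0, -1.8, 0, 0, 0, 0]
    - [2.4, 0, -2.1, 0, 0, 0, 0]

```text
time: 6.7
position: [0.4682, -0.2252, 0.1036]
tool_rot: [0.939, 0.03, 0.343, -0.007]
ft_force: [0.3, 0.6, 0.2]
grip_width: 0.0004
```

Run:
```python
from k import *
print(F())
c=cur()
for a in(20,30,40,50,60,70,80,90): print(a,row(c,arc(a,.066,-.01,50)))
t=robot.camera("top")[:,:,::-1];s=robot.camera("scene")[:,:,::-1]
def big(i,x,y,w,h,f): return cv2.resize(i[y:y+h,x:x+w],None,fx=f,fy=f,interpolation=cv2.INTER_CUBIC)
cv2.imwrite("pics/c2.png",np.hstack([big(t,270,160,100,130,4),big(s,150,120,100,130,4)]))
```

```text
(array([-0.0666, -0.0115,  0.0952]), np.float64(49.85399582202111))
20 [ 0.83 -0.14 -0.27  0.36 -0.14  0.32]
30 [ 1.88 -0.13 -0.75  0.36 -0.14  0.32]
40 [ 2.99 -0.12 -1.05  0.36 -0.14  0.32]
50 [ 4.13 -0.12 -1.14  0.36 -0.14  0.32]
60 [ 5.28 -0.11 -1.04  0.36 -0.14  0.32]
70 [ 6.39 -0.1  -0.74  0.36 -0.14  0.32]
80 [ 7.43 -0.1  -0.25  0.36 -0.14  0.32]
90 [ 8.37 -0.1   0.41  0.36 -0.14  0.32]
```

View pics/c2.png

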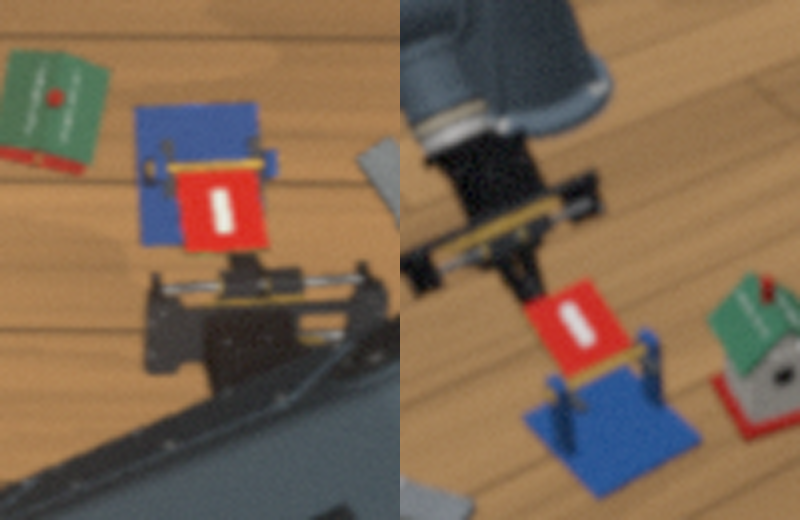

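The finger is under the edge and the paddle has begun to rise: its free edge went from row 260 to about 250 in the top crop. I'll continue along the arc.

Call:
apply_moves:
  series:
    - [0.5, 0, -0.2, 0, 0, 0, 0]
    - [1.0, -0.1, -0.4, 0, 0, 0, 0]
    - [1.6, -0.1, -0.6, 0, 0, 0, 0]
    - [2.2, -0.1, -0.8, 0, 0, 0, 0]
    - [2.8, -0.1, -1.0, 0, 0, 0, 0]

```text
time: 7.22
position: [0.4831, -0.2232, 0.1276]
tool_rot: [0.939, 0.03, 0.343, -0.007]
ft_force: [-0.2, 0.4, -2.0]
grip_width: 0.0004
```

Call:
apply_moves:
  series:
    - [0.6, 0, -0.1, 0, 0, 0, 0]
    - [1.2, 0, -0.1, 0, 0, 0, 0]
    - [1.8, 0, 0, 0, 0, 0, 0]
    - [2.4, 0, 0, 0, 0, 0, 0]
    - [3.0, 0, 0.1, 0, 0, 0, 0]

```text
time: 7.63
position: [0.5065, -0.2216, 0.1461]
tool_rot: [0.939, 0.03, 0.342, -0.007]
ft_force: [-0.1, -0.7, -0.8]
grip_width: 0.0002
```

Run:
```python
from k import *
print(F())
c=cur()
for a,t in((70,50),(80,50),(90,50),(100,55),(110,60),(120,65),(130,70)): print(a,row(c,arc(a,.066,-.01,t)))
t=robot.camera("top")[:,:,::-1];s=robot.camera("scene")[:,:,::-1]
def big(i,x,y,w,h,f): return cv2.resize(i[y:y+h,x:x+w],None,fx=f,fy=f,interpolation=cv2.INTER_CUBIC)
cv2.imwrite("pics/c3.png",np.hstack([big(t,270,160,100,130,4),big(s,150,120,100,130,4)]))
```

```text
(array([-0.0283, -0.0103,  0.1377]), np.float64(49.93688561156247))
70 [ 0.72 -0.02  0.03  0.31 -0.06  0.25]
80 [ 1.76 -0.02  0.52  0.31 -0.06  0.25]
90 [ 2.7  -0.02  1.18  0.31 -0.06  0.25]
100 [ 3.68 -0.02  1.92  0.32 -5.06  0.23]
110 [  4.52  -0.02   2.8    0.33 -10.06   0.22]
120 [  5.18  -0.02   3.8    0.34 -15.06   0.2 ]
130 [  5.66  -0.02   4.88   0.35 -20.06   0.19]
```

View pics/c3.png

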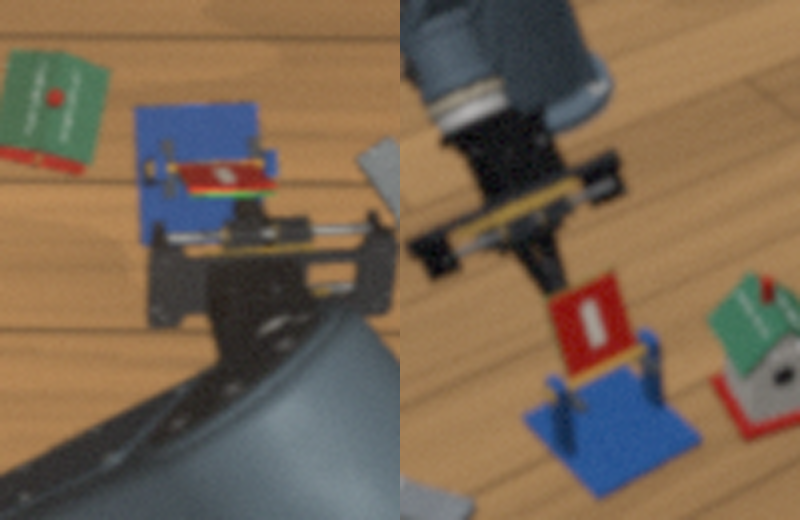

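The paddle is up to about 65–70°, with the finger behind its green side (green line at (230,193) in the top crop). Next I'll go past upright.

Call:
apply_moves:
  series:
    - [0.6, 0, 0, 0, 0, 0, 0]
    - [1.2, 0, 0.25, 0, 0, 0, 0]
    - [1.8, 0, 0.5, 0, 0, 0, 0]
    - [2.3, 0, 0.85, 0, 0, 0, 0]
    - [2.7, 0, 1.2, 0, 0, 0, 0]

```text
time: 8.15
position: [0.5352, -0.22, 0.1533]
tool_rot: [0.939, 0.03, 0.343, -0.008]
ft_force: [-1.2, 0.1, -0.3]
grip_width: 0.0006
```

Call:
apply_moves:
  series:
    - [0.5, 0, 0.4, 0, -2.5, 0, 0]
    - [1.0, 0, 0.7, 0, -5, 0, 0]
    - [1.4, 0, 1.2, 0, -7.5, 0, 0]
    - [1.8, 0, 1.6, 0, -10, 0, 0]
    - [1.8, 0, 1.6, 0, -10, 0, 0]

```text
time: 8.57
position: [0.5615, -0.2191, 0.1534]
tool_rot: [0.965, 0.032, 0.26, -0.004]
ft_force: [0.0, -0.4, 0.3]
grip_width: 0.0004
```

Run:
```python
from k import *
print(F())
c=cur()
for a,t in((100,55),(110,60),(120,65),(130,70),(140,75),(150,80)): print(a,row(c,arc(a,.066,-.01,t)))
```

```text
(array([ 0.0251, -0.0111,  0.1417]), np.float64(59.841021722997354))
100 [-1.17 -0.11 -0.88  0.34  4.84  0.4 ]
110 [-0.19 -0.1  -0.15  0.36 -0.16  0.38]
120 [ 0.63 -0.1   0.71  0.37 -5.16  0.37]
130 [  1.29  -0.11   1.7    0.39 -10.16   0.35]
140 [  1.77  -0.11   2.77   0.4  -15.16   0.33]
150 [  2.05  -0.11   3.88   0.42 -20.16   0.32]
```

Call:
apply_moves:
  series:
    - [0.3, 0, 0.35, 0, -2.5, 0, 0]
    - [0.6, 0, 0.7, 0, -5, 0, 0]
    - [1.0, 0, 1.2, 0, -7.5, 0, 0]
    - [1.3, 0, 1.7, 0, -10, 0, 0]
    - [1.3, 0, 1.7, 0, -10, 0, 0]

```text
time: 8.98
position: [0.5806, -0.2174, 0.1441]
tool_rot: [0.984, 0.032, 0.175, -0.003]
ft_force: [0.6, -0.2, -0.7]
grip_width: 0.0006
```

Run:
```python
from k import *
print(F())
c=cur()
for a,t in((130,70),(140,75),(150,80),(160,85),(170,88)): print(a,row(c,arc(a,.066,-.01,t)))
t=robot.camera("top")[:,:,::-1];s=robot.camera("scene")[:,:,::-1]
def big(i,x,y,w,h,f): return cv2.resize(i[y:y+h,x:x+w],None,fx=f,fy=f,interpolation=cv2.INTER_CUBIC)
cv2.imwrite("pics/c4.png",np.hstack([big(t,270,140,100,130,4),big(s,150,140,100,130,4)]))
```

```text
(array([ 0.0419, -0.0106,  0.1295]), np.float64(69.84186038289653))
130 [ 0.09 -0.05 -0.08  0.25 -0.16  0.25]
140 [ 0.74 -0.05  0.88  0.26 -5.16  0.24]
150 [  1.21  -0.06   1.94   0.27 -10.16   0.22]
160 [  1.49  -0.06   3.04   0.28 -15.16   0.21]
170 [  1.49  -0.06   4.16   0.29 -18.16   0.21]
```

View pics/c4.png

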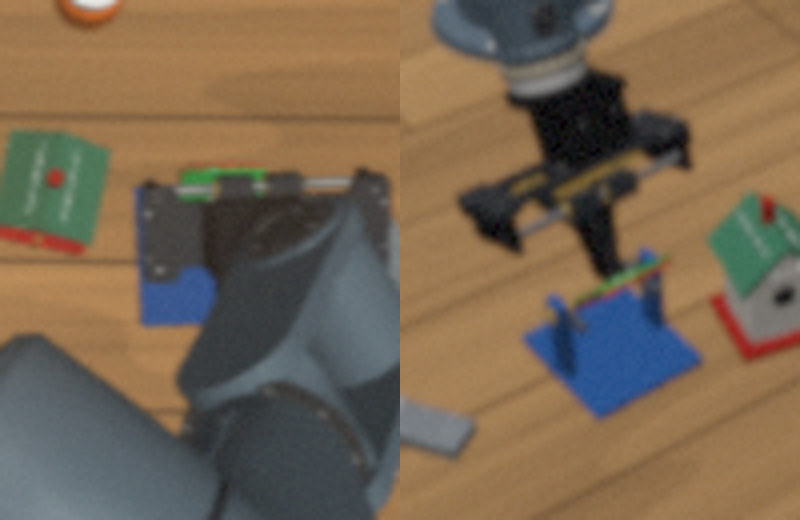

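The paddle is past upright with the green face towards the finger, at about (625,280) in the scene crop. I'll push it on down.

Call:
apply_moves:
  series:
    - [0.4, 0, 0.45, 0, -2.5, 0, 0]
    - [0.7, 0, 0.9, 0, -5, 0, 0]
    - [1.0, 0, 1.4, 0, -7.5, 0, 0]
    - [1.2, 0, 1.9, 0, -10, 0, 0]
    - [1.4, 0, 2.5, 0, -12.5, 0, 0]

```text
time: 9.5
position: [0.5994, -0.2158, 0.1247]
tool_rot: [0.997, 0.031, 0.065, -0.001]
ft_force: [-1.1, 0.1, -0.2]
grip_width: 0.0007
```

Run:
```python
from k import *
print(F())
c=cur()
for a,t in((160,85),(170,88),(176,89),(180,90),(183,90)): print(a,row(c,arc(a,.066,-.01,t)))
```

```text
(array([ 0.0572, -0.0101,  0.1071]), np.float64(82.56753275566649))
160 [ 0.5  -0.01  0.47  0.12 -2.43  0.02]
170 [ 0.75 -0.01  1.57  0.12 -5.43  0.02]
176 [ 0.78 -0.01  2.25  0.12 -6.43  0.02]
180 [ 0.77 -0.01  2.7   0.13 -7.43  0.02]
183 [ 0.72 -0.01  3.04  0.13 -7.43  0.02]
```

Call:
apply_moves:
  series:
    - [0.3, 0, 0.4, 0, -2, 0, 0]
    - [0.5, 0, 0.8, 0, -4, 0, 0]
    - [0.6, 0, 1.2, 0, -5, 0, 0]
    - [0.7, 0, 1.6, 0, -6, 0, 0]
    - [0.8, 0, 1.9, 0, -7, 0, 0]

```text
time: 9.92
position: [0.61, -0.2154, 0.1066]
tool_rot: [1.0, 0.03, 0.004, 0.001]
ft_force: [0.1, -0.9, 0.6]
grip_width: 0.0005
```

Call:
apply_moves:
  series:
    - [0, 0, 0.1, 0, 0, 0, 0]
    - [0, 0, 0.2, 0, 0, 0, 0]
    - [0, 0, 0.3, 0, 0, 0, 0]
    - [0, 0, 0.3, 0, 0, 0, 0]

```text
time: 10.25
position: [0.6109, -0.2158, 0.1043]
tool_rot: [1.0, 0.03, 0.005, 0.002]
ft_force: [0.1, 0.2, -0.7]
grip_width: 0.0002
```

Run:
```python
from k import *
print(F(),robot.get_obs()["ft_force"])
```

```text
(array([ 0.0665, -0.0109,  0.0854]), np.float64(89.3753391833521)) [ 0.141   0.1621 -0.7112]
```

Call:
apply_moves:
  series:
    - [0, 0, 0.05, 0, 0, 0, 0]
    - [0, 0, 0.1, 0, 0, 0, 0]
    - [0, 0, 0.1, 0, 0, 0, 0]

```text
time: 10.5
position: [0.611, -0.2159, 0.1035]
tool_rot: [1.0, 0.03, 0.005, 0.003]
ft_force: [-0.6, -0.2, 0.5]
grip_width: 0.0004
```

Call:
apply_moves:
  series:
    - [0, 0, 0.05, 0, 0, 0, 0]
    - [0, 0, 0.1, 0, 0, 0, 0]
    - [0, 0, 0.1, 0, 0, 0, 0]

```text
time: 10.75
position: [0.6111, -0.2159, 0.1033]
tool_rot: [1.0, 0.031, 0.005, 0.003]
ft_force: [-1.6, 1.0, 6.0]
grip_width: 0.0006
```

Upward force rose to 6 N and the tip stopped descending, so the paddle is on its stop. I'll retreat straight up and check.

Call:
apply_moves:
  series:
    - [0, 0, -0.5, 0, 0, 0, 0]
    - [0, 0, -1.5, 0, 0, 0, 0]
    - [0, 0, -4, 0, 0, 0, 0]
    - [0, 0, -8, 0, 0, 0, 0]
    - [0, 0, -12, 0, 0, 0, 0]

```text
time: 11.17
position: [0.6092, -0.2148, 0.2228]
tool_rot: [1.0, 0.03, 0.004, 0.002]
ft_force: [1.5, 0.1, 0.8]
grip_width: 0.0001
```

Call:
apply_moves:
  series:
    - [4, 0, 0, 0, 0, 0, 0]
    - [-4, 0, -2, 0, 0, 0, 0]
    - [-8, 0, -4, 0, 0, 0, 0]
    - [-12, 0, -4, 0, 0, 0, 0]
    - [-16, 0, -4, 0, 0, 0, 0]

```text
time: 11.58
position: [0.4877, -0.2229, 0.2585]
tool_rot: [0.999, 0.031, 0.006, 0.003]
ft_force: [-0.2, -1.3, 0.5]
grip_width: 0.0004
```

Call:
apply_moves:
  series:
    - [0, 0, 0, 0, 0, 0, 0]
    - [0, 0, 0, 0, 0, 0, 0]
    - [0, 0, 0, 0, 0, 0, 0]

```text
time: 11.83
position: [0.4889, -0.2232, 0.2587]
tool_rot: [1.0, 0.03, 0.006, 0.003]
ft_force: [0.2, 0.1, -0.5]
grip_width: 0.0007
```

Run:
```python
from k import *
print(cur()[0],robot.get_obs()["ft_force"],robot.get_obs()["time"])
T=robot.camera("top")[:,:,::-1];S=robot.camera("scene")[:,:,::-1]
cv2.imwrite("pics/top1.png",T);cv2.imwrite("pics/scene1.png",S)
def big(i,x,y,w,h,f): return cv2.resize(i[y:y+h,x:x+w],None,fx=f,fy=f,interpolation=cv2.INTER_CUBIC)
top=np.hstack([big(T,290,150,65,70,6),big(S,172,180,65,70,6)])
cv2.imwrite("pics/c5.png",np.vstack([top[:, :780],cv2.resize(T[85:285,100:440],(306,180)) if 0 else np.hstack([cv2.resize(T[90:270,60:420],(390,180)),cv2.resize(S[110:290,100:460],(390,180))])]))
```

```text
[ 0.4889 -0.2232  0.2587] [ 0.1948  0.0869 -0.4935] 11.8333
```

View pics/c5.png

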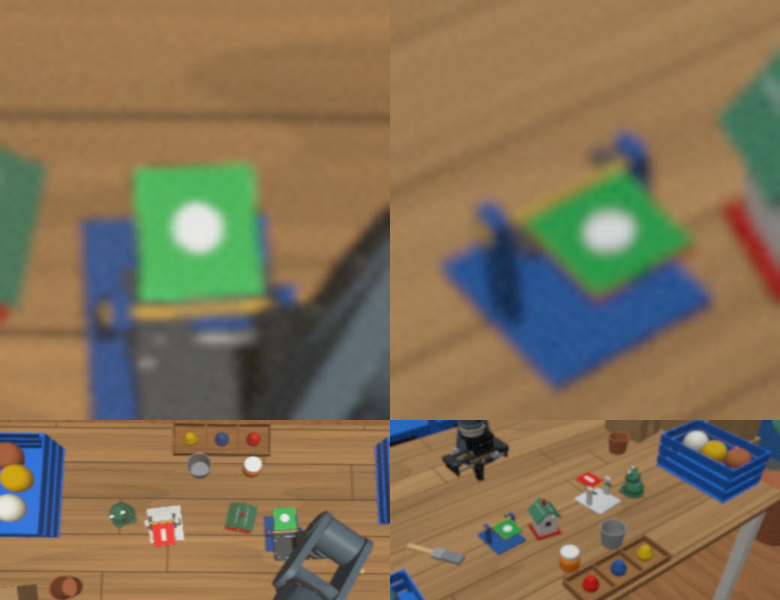

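Green face up with the white disc, paddle on the far side. The white marker is still red and the other things appear to be in place. One numeric check of flatness and of displacements.

Run:
```python
from h import *
T=lambda x,y:(290+(x+.5)/6-.5,150+(y+.5)/6-.5)
S=lambda x,y:(172+(x-390+.5)/6-.5,180+(y+.5)/6-.5)
for n,s,t in(("free-y",(600,296),(253,164)),("free+y",(692,240),(133,168)),("hin-y",(525,220),(265,292)),("hin+y",(620,168),(138,300))): print(n,tri(S(*s),T(*t)))
a=cv2.imread("pics/scene0.png");b=cv2.imread("pics/scene1.png")
d=cv2.absdiff(a,b).max(2)
for n,(x,y,w,h) in dict(bird=(224,183,36,48),frog=(310,152,28,38),bucket=(290,205,30,36),jar=(253,232,26,32),brush=(112,228,60,30),pot=(298,120,26,26),white=(268,158,45,45)).items():
    print(n,d[y:y+h,x:x+w].max(),cv2.phaseCorrelate(*[np.float64(cv2.cvtColor(i[y:y+h,x:x+w],6)) for i in(a,b)])[0])
```

```text
free-y [ 0.6383 -0.2373  0.0834]
free+y [ 0.6336 -0.1696  0.0845]
hin-y [ 0.563  -0.2422  0.0871]
hin+y [ 0.5566 -0.1714  0.0847]
bird 13 (0.015016130987628884, 0.0383143310651235)
frog 11 (0.03864290985925045, 0.02469950579573066)
bucket 11 (0.08909497554153845, -0.09638426509287612)
jar 18 (0.47166180314918194, -0.026698401024450646)
brush 9 (0.1253076379877136, 0.07126029516803634)
pot 12 (0.35783462298224933, 0.5109018241430174)
white 16 (0.5005773371297231, 0.5668408651838988)
```

```bash
python3 -c "
from rig import robot
print(robot.hand_in())"
```

```text
the job is handed in; nothing more can be done
None
```

The blue marker's paddle now lies flat on the far side with the green face up, and I've handed the job in at about 12 s of the 43 s allowed. With the gripper shut and tilted, I slid the fingertip under the free edge and swung the paddle steadily over its hinge. I pressed it down until about 6 N showed it had reached its stop, then backed off.

**Paddle:** In the last pictures its four corners are all at about z = 0.083–0.087 m, so it is level within a couple of degrees.

**Everything else:** The white marker's paddle is still red side up. The scene camera shows no change beyond image noise around the birdhouse, frog, bucket, jar, brush or pot. A separate shift estimate gave up to about 0.7 pixel on the nearly unchanged pot and white-marker patches. I took that as noise too.

**Robot:** It is clear of everything, with force readings near zero. The highest force reading returned after a move was about 6 N.

No check failed. I did not measure the paddle's turning speed or the finger contact force directly.

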